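Shut the pipette case and hold the sprung bottle-bay gate ajar

TASK

The pipette case is to go into the wooden bottle bay. First fold the open lid of the case over until the two shells meet edge to edge all round; then unbolt the bay's gate: the bolt sags, so lift its handle to carry the nose over the bent-up lip of the keeper while you draw it back, never forcing it hard against the keeper. With the gripper pull the sprung gate ajar by about a hand's breadth (some 80 mm at its free edge) and finish still holding it there, without letting go; leave the jar, the small bottle and the canister where they are.

Things in the scene. Friction and masses are not known exactly. Their poses are not given: they have to be found in the camera images.
- case: loose aluminium clamshell case (0.9 kg, grips the bench by friction), two equal shells each 110 mm (x) by 190 mm (y) by 28 mm high with 3 mm walls; origin at the centre of the underside of the lower shell, x away from the robot at yaw 0, z up. Hinge line along y at x = +55 mm, z = 28 mm. Shut it is 56 mm high
- lid (a joint): angle of the case's upper shell, rad: 0 = shut, edges meeting all round; grows as it is raised, 1.57 = upright, at most 2.2 (leaning beyond the hinge). A stiff hinge: it stays where left and takes about 2 N near its free edge to move. Closing swings the free edge over towards the case's -x side
- lid_edge (a point): middle of the outer (top) edge of the lid's free side: 110 mm from the hinge line along the lid and 28 mm out, on the outer face
- bay: fixed, open-topped wooden bottle bay, 360 mm wide (y), 230 mm deep, walls 140 mm high; origin at bench height in the middle of its front face, the plane x = 0, which looks to its -x, towards the robot. Gate, bolt and keeper count as part of it. Seen from the robot the gate is hinged at the left (+y); the bolt shoots to the right (-y) into the keeper on the right stile
- gate_hinge (a point): point on the gate's upright hinge axis at gate-top height (135 mm), at x = 0, y = +141 mm of the bay
- gate (a joint): gate angle, rad: 0 = closed; grows as the free edge comes forward to the bay's -x (towards the robot), at most 1.2. The gate is 247 mm from hinge axis to free edge, 18 mm thick, 135 mm high. A spring shuts it: about 0.3 N m closed, 0.45 N m at 0.35 rad (2 to 3 N at the handle). 80 mm at the free edge is 0.33 rad. Bolted, it has about 0.02 rad of play
- gate_edge (a point): top corner of the gate's free edge, on its front face, 247 mm from the hinge axis
- handle_top (a point): centre of the top end of the bolt's handle, a plain round steel pin, 15 mm in diameter, standing 62 mm clear of the 12 mm bolt rod, 24 mm in front of the gate's face. The rest of gate, bay and keeper is below 142 mm, so it can be gripped from above in its top 30 mm at any yaw. Square to the bolt, it leans 0.15 rad towards the keeper while the bolt sags
- barrel (a joint): the bolt's rocking, rad: 0 = sagging 0.15 rad below level, 0.15 = level, at most 0.30; gravity returns it to 0. It rocks about a level axis square to the gate: 24 mm in front of it, 130 mm above the bench, 136 mm from the gate's hinge axis. The shot bolt's handle is 100 mm from it; raising it 15 mm levels the bolt and swings the top about 10 mm back from the keeper
- bolt (a joint): how far the bolt is drawn, m, along its length towards the gate's hinge (the bay's +y): about 0 = shot, -0.012 = pushed further in, 0.048 = fully drawn. Friction 1.5 N, stays where left. Unless lifted, its nose catches the lip after 3 to 10 mm. From 0.034 the nose is out of the keeper and the gate can open
- nose (a point): middle of the lower end of the bolt's turned-down nose, 18 mm long (along the bolt), 12 mm thick, reaching 22 mm below the bolt's axis, 141 mm from the rocking axis when shot. It clears the lip when the shot bolt is rocked up by more than 0.12 rad (handle raised 12 mm or more; 15 to 18 mm is right, and keep that height while drawing)
- keeper: fixed dark steel channel on the right stile, open at the top; its origin is that of the bay. A front wall up to 142 mm height, 34 to 39 mm in front of the bay's face, stops the gate from opening while the nose is behind it; the end towards the gate is bent up into a lip
- lip_top (a point): middle of the upper edge of the keeper's bent lip, 103 mm above the bench; the lip is 4 mm thick and 32 mm wide
- jar: bystander: white plastic jar with red cap, 70 mm diameter, 115 mm high; origin at the centre of its underside
- vial: bystander: small amber bottle with white cap, 34 mm diameter, 60 mm high; origin at the centre of its underside
- canister: bystander: steel pipette canister lying down along its x axis, 220 mm long, 62 mm diameter; origin at its centre
Not all that is in view belongs to the job. There is more than one size of the case; the one meant has the size given above.

How it is judged:
On the way, in this order (a step that is already met when the one before it is completed fails the run):
1. the case's lid is shut, edge to edge, with the gate still closed (value of joint lid below 0.05 rad and value of joint gate below 0.06 rad), for 0.2 s.
2. the bolt is drawn out of the keeper (value of joint bolt above 0.022 m), for 0.1 s.
3. the gate is pulled ajar (value of joint gate above 0.2 rad), for 0.2 s.
At the end, for the whole second after the job is handed in: the case's lid is shut to within 0.05 rad (5 mm at its free edge) and the case stands flat on the bench; the gate stands still, open by 0.2 to 0.5 rad (50 to 120 mm at its free edge), held there against its spring by the gripper's fingers, which press on the gate or its bolt with more than 0.5 N (value of joint lid below 0.05 rad and angle between case's own z axis and vertical below 0.1 rad and value of joint gate between 0.2 and 0.5 rad and velocity of joint gate between -0.05 and 0.05 rad/s and contact force between the fingers and bay above 0.5 N); the arm keeps its last pose, push and grip.
It fails at once if the bolt or the gripper is forced against the keeper with more than 25 N (contact force between keeper and anything else above 25 N).
It fails at once if the jar is disturbed (moved more than 30 mm) (distance of jar from where it was at the start of the episode above 0.03 m).
It fails at once if the small bottle is disturbed (moved more than 30 mm) (distance of vial from where it was at the start of the episode above 0.03 m).
It fails at once if the canister is disturbed (moved more than 30 mm) (distance of canister from where it was at the start of the episode above 0.03 m).
It also fails if it takes over 54 s, if anything falls off the work surface, if the arm or the gripper's body presses on something with over 40 N, if the wrist force passes 120 N, or if a joint passes its speed limit or range.

ROBOT

A 7-joint arm with a two-finger parallel gripper is mounted at the origin on the work surface. World frame = base frame: x ahead of the robot, y to its left, z up, the work surface at z = 0. Lengths are in m, angles in rad, forces in N, time in s.
With the tool pointing down it reaches from about 0.425 to 1.025 m from the base axis. Payload 9.4 kg.
Tool frame: the origin (TCP) lies on the centre line of the jaws, within the pads' length; the fingertips stand 8 mm ahead of it and the grasp point (between the pads) lies 11 mm behind it (manip.tcp_to_tips is the x of the fingertips in the tool frame, in m); x points along the fingers, y is the direction in which the jaws open and shut, and the axes are right-handed (so a half turn about x gives the same grasp; the last joint's range is limited). The gripper opens to 85 mm and grips with 20 to 120 N. Pads are 22 mm wide; open, the fingers measure 114 mm over their backs; the gripper's body (76 mm by 85 mm) begins 54 mm behind the grasp point. The pads swing forward as they close: fully open they stand 13 mm farther back than shut.
Start: joints at [-1.318, 0.599, -0.003, 1.599, 0.002, 0.943, -0.08], TCP at [0.235, 0.686, 0.239] pointing down, gripper open.
Joint ranges: [-2.57, 2.57], [-0.35, 1.97], [-1.29, 1.29], [0.11, 2.56], [-1.05, 4.19], [0.11, 1.86], [-2.63, 2.63]. Speed limits (rad/s): [2.22, 2.22, 3.01, 3.01, 3.14, 3.14, 3.14].

INTERFACE

Orientations are given as a unit quaternion [x, y, z, w].
In Python, from bench import manip gives the robot as it stands. The module is installed in compiled form; this text tells all that it offers.
- The arm moves only by the tool move_arm, never from a script. Its argument "moves" is a list of rows, each a list of 4 numbers: the shift along the tool's x, y, z in units of 25 mm (1.0 is 25 mm), then the turn about the tool's x in units of 5 degrees (1.0 is 5 degrees). In form: [[dx, dy, dz, spin], ...]. A call has 1 to 20 rows; each row shifts and turns the pose as measured when the row begins, along the tool's axes as they then stand; what a row does not reach is not made up. A row lasts 1/12 s, in which the tool goes at most 41.7 mm and 7.16 degrees, less where a joint would pass 70% of its speed; a pose out of reach is approached as far as the arm can. A call is refused whole if a number of a shift passes 1 or a number of a turn 1, either way. A call with a gripper value outside its range is refused whole. "grip" is the opening, from 0 (shut) to 1 (fully open), set as the call begins (left out, the last holds). The fingers move at their own pace and stop on an object; "grip_force" is the grip in N (left out, the last holds). Time passes only in rows, so rows that do not move let the fingers close. It gives the time, the measured TCP pose, the force and the opening at its end, in the units of the state.
- manip.read_state(): the state, without advancing time (a new reading comes with each control period).
- manip.camera(name): name is "scene" or "top" or "wrist"; returns a dict with "color" (480x640x3 uint8, red, green, blue), "z_map" (480x640 float32, m along the optical axis (not along the pixel's ray), 0 where there is no reading), "camera_matrix" (3x3 intrinsics, pixels), "R" (3x3) and "t" (3): a world point X has camera coordinates R X + t; the wrist camera has in their place "hand_eye" (4x4, takes a point from camera to tool coordinates, whose origin is the TCP and whose axes are the tool frame's). Camera axes: x right, y down, z forward; pixel columns grow to the right and rows downward; lengths in m; the calibration is good to about 2 mm. A picture is of the moment at which its call begins: read the wrist's pose just before it.
- manip.sign_off(): hands the job in, once; it reports no verdict.
The state is a dict: "time_s": time; "joints": joint angles; "joint_vel": joint speeds; "tau": joint torques, N m; "tool_pos": TCP position; "ee_rot": TCP orientation; "wrist_force": force on the tool from outside, world axes, zero at the start; "ft_torque": the same for the moment, N m; "gripper_width": opening from 0.0 (shut) to 1.0 (fully open).
Only numpy, scipy, OpenCV 4.12 (cv2) and the standard library are available. Lean on these libraries where they do the work, as an engineer would, in place of code of your own. Each camera call takes 0.05 s, during which the arm holds its last target.

## Working session

There is one attempt and no reset: what is moved stays moved. The work goes in short steps, Python scripts to look and compute and a tool call to move; the robot and the scene stay as the last step left them, time stands still between calls to the robot, and variables do not carry over. Pictures are saved under pics/ and viewed, and the job is handed in when it is done.

Besides the shell and the picture viewer there is one more tool, called after "Emit:" as name(argument=value, ...) on one line, values as JSON. move_arm: Moves the arm, as the interface text tells. Its arguments: {"type":"object","properties":{"moves":{"type":"array"},"grip":{"type":"number"},"grip_force":{"type":"number"}},"required":["moves"]}

```bash
ls; mkdir -p pics; python3 - <<'E'
from bench import manip
import cv2,numpy as np
s=manip.read_state(); print({k:np.round(v,4).tolist() for k,v in s.items()}, manip.tcp_to_tips)
for n in ["scene","top"]:
    c=manip.camera(n); np.savez(f"{n}0.npz",**c)
    cv2.imwrite(f"pics/{n}0.png",c["color"][:,:,::-1]); print(n,c["camera_matrix"],c["R"],c["t"],c["z_map"].min(),c["z_map"].max())
E
```

```text
pics
{'time_s': 0.0, 'joints': [-1.3177, 0.6001, -0.0025, 1.6001, 0.0018, 0.9429, -0.0798], 'joint_vel': [0.0009, 0.0004, 0.0002, -0.0007, 0.0006, -0.0019, -0.0011], 'tau': [0.0014, -77.6435, 1.5652, -25.8014, 0.0124, 0.0087, 0.0], 'tool_pos': [0.2347, 0.6855, 0.2384], 'ee_rot': [0.1155, 0.6976, -0.1166, 0.6975], 'wrist_force': [-0.8962, 0.7328, 0.3771], 'ft_torque': [0.0051, 0.0395, 0.0453], 'gripper_width': 0.9963} 0.008
scene [[471.4414308    0.         325.50098097]
 [  0.         471.4414308  232.78015216]
 [  0.           0.           1.        ]] [[-0.87065121  0.49168782  0.0144763 ]
 [ 0.25609729  0.47821517 -0.84007406]
 [-0.41997697 -0.72770415 -0.54227854]] [0.48394144 0.00773451 1.3817153 ] 0.0 3.6219964
top [[583.81960083   0.         318.45363084]
 [  0.         583.81960083 233.96700441]
 [  0.           0.           1.        ]] [[ 0.00456349 -0.99996939  0.00635564]
 [-0.99408924 -0.00522588 -0.10844019]
 [ 0.10847008 -0.00582321 -0.99408266]] [-0.04544014  0.5438022   1.33682995] 0.0 2.2739167
```

View pics/scene0.png

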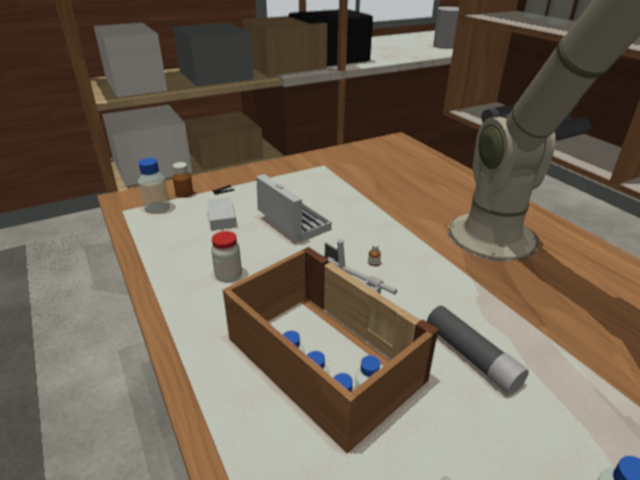

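View pics/top0.png

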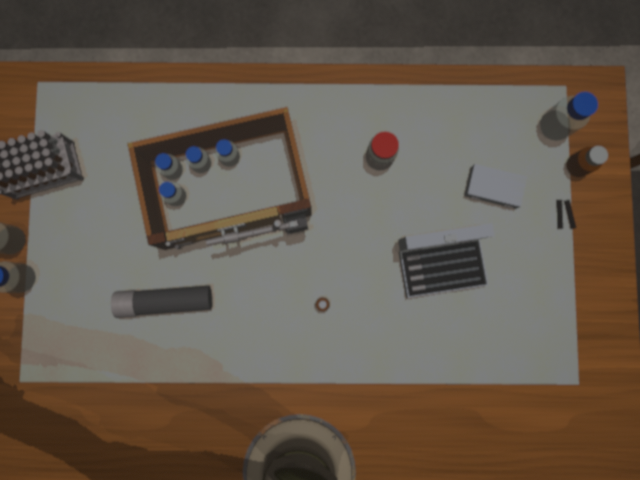

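```bash
cat > h.py <<'E'
import numpy as np,cv2
from scipy.spatial.transform import Rotation as Ro
def cloud(c):
    K=c["camera_matrix"];z=c["z_map"];v,u=np.mgrid[0:480,0:640]
    P=np.stack([(u-K[0,2])/K[0,0]*z,(v-K[1,2])/K[1,1]*z,z],-1)
    W=(P-c["t"])@c["R"]; W[z==0]=np.nan
    return W
def ray(c,u,v,h):
    K=c["camera_matrix"];d=c["R"].T@np.array([(u-K[0,2])/K[0,0],(v-K[1,2])/K[1,1],1]);o=-c["R"].T@c["t"]
    return o+d*(h-o[2])/d[2]
def proj(c,X):
    p=c["R"]@np.asarray(X)+c["t"];p=c["camera_matrix"]@p;return p[:2]/p[2]
E
python3 - <<'E'
import cv2,numpy as np
from h import *
for n,(x0,y0,x1,y1) in {"scene":(170,150,450,310),"top":(380,140,540,310)}.items():
    c=dict(np.load(f"{n}0.npz")); im=c["color"][y0:y1,x0:x1,::-1]
    f=min(800/(x1-x0),600/(y1-y0)); cv2.imwrite(f"pics/{n}_crop.png",cv2.resize(im,None,fx=f,fy=f,interpolation=cv2.INTER_CUBIC));print(f)
c=dict(np.load("top0.npz"));W=cloud(c)
for p in [(400,238),(404,242),(447,236),(490,230),(402,262),(407,296),(485,287),(482,244),(445,265),(384,146),(322,304),(160,301),(497,186),(280,222),(300,240),(232,235),(165,246),(300,207),(155,240)]:
    print(p,np.round(W[p[1],p[0]],4))
c=dict(np.load("top0.npz")); im=c["color"][90:260,130:330,::-1]
cv2.imwrite("pics/top_bay.png",cv2.resize(im,None,fx=3.5,fy=3.5,interpolation=cv2.INTER_CUBIC))
E
```

```text
2.857142857142857
3.5294117647058822
(400, 238) [ 0.5319 -0.2285  0.0651]
(404, 242) [ 0.5183 -0.2305  0.1113]
(447, 236) [ 0.529  -0.3189  0.1399]
(490, 230) [ 0.5429 -0.4129  0.1371]
(402, 262) [ 0.4796 -0.2385  0.0248]
(407, 296) [ 0.4006 -0.2489  0.0271]
(485, 287) [ 0.4228 -0.4387 -0.    ]
(482, 244) [ 0.5251 -0.4338  0.0013]
(445, 265) [ 0.4739 -0.3422  0.0109]
(384, 146) [ 0.7326 -0.1875  0.1165]
(322, 304) [ 0.3816 -0.0514  0.0548]
(160, 301) [0.3867 0.3154 0.0555]
(497, 186) [ 0.6588 -0.4622  0.0379]
(280, 222) [0.5524 0.0385 0.1792]
(300, 240) [0.5324 0.001  0.001 ]
(232, 235) [0.5287 0.1435 0.1405]
(165, 246) [0.5117 0.3084 0.055 ]
(300, 207) [ 0.5903 -0.002   0.1409]
(155, 240) [0.5172 0.3087 0.1388]
```

View pics/scene_crop.png

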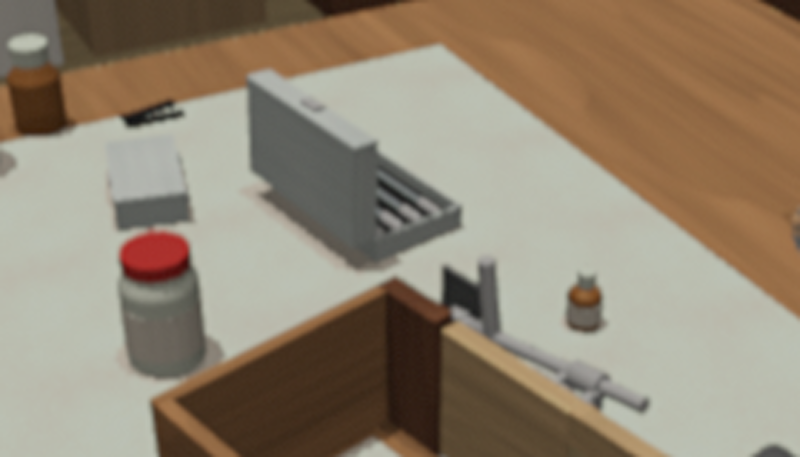

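View pics/top_crop.png

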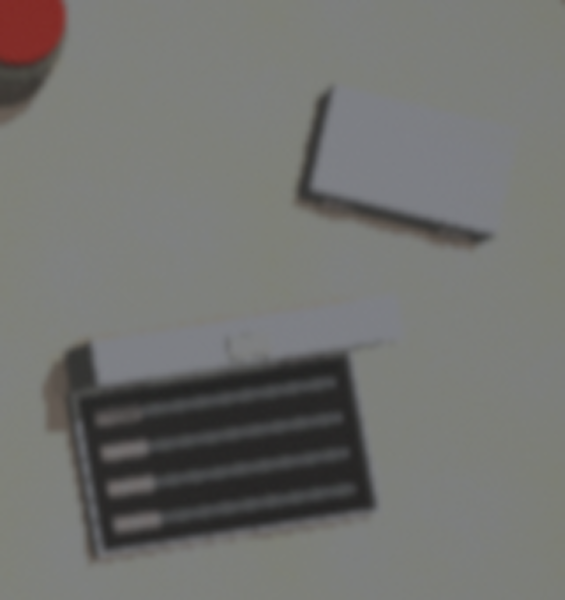

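View pics/top_bay.png

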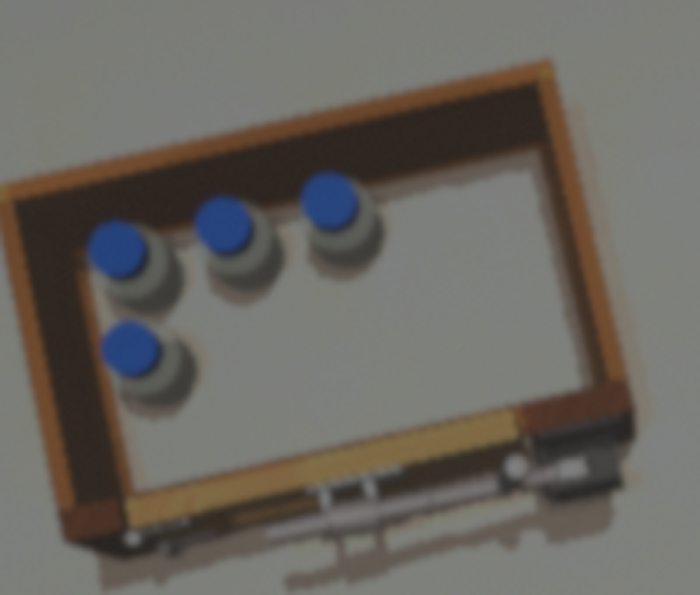

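```bash
python3 - <<'E'
import cv2,numpy as np
from h import *
s=[0.1155,0.6976,-0.1166,0.6975]; print(np.round(Ro.from_quat(s).as_matrix(),3))
c=dict(np.load("top0.npz"));W=cloud(c)
x,y,z=W[...,0],W[...,1],W[...,2]
m=(x>.45)&(x<.85)&(y>-.05)&(y<.4)&(z>.128)&(z<.146)
hsv=cv2.cvtColor(c["color"],cv2.COLOR_RGB2HSV)
mw=m&(hsv[...,1]>60)
r=cv2.minAreaRect(W[mw][:,:2].astype(np.float32)); print("bay rect",r,np.round(cv2.boxPoints(r),4))
for n in ["top","scene"]:
  c=dict(np.load(f"{n}0.npz"));W=cloud(c);x,y,z=W[...,0],W[...,1],W[...,2]
  m=(x>.36)&(x<.62)&(y>-.46)&(y<-.2)
  for lo,hi in [(.008,.036),(.05,.12),(.125,.15)]:
    q=W[m&(z>lo)&(z<hi)]; r=cv2.minAreaRect(q[:,:2].astype(np.float32)); print(n,lo,len(q),np.round(r[0],4),np.round(r[1],4),r[2]); print(np.round(cv2.boxPoints(r),4).tolist())
c=dict(np.load("top0.npz"))
print("handle",ray(c,277.1,223.4,.182), "lip/bolt")
for p in [(102,342),(345/1,0)]: pass
# top-edge corners of lid in top crop px (/3.5294 + (380,140))
for p in [(92,345),(97,387),(400,293),(397,340)]:
  print(p,np.round(ray(c,380+p[0]/3.5294,140+p[1]/3.5294,.139),4))
for p in [(75,397),(95,558),(375,508),(350,357)]:
  print(p,np.round(ray(c,380+p[0]/3.5294,140+p[1]/3.5294,.028),4))
E
```

```text
[[-0.     0.324  0.946]
 [-0.002  0.946 -0.324]
 [-1.    -0.002  0.   ]]
bay rect ((0.6615941524505615, 0.17619569599628448), (0.23159213364124298, 0.36057671904563904), 13.654419898986816) [[ 0.5065  0.3241]
 [ 0.5916 -0.0263]
 [ 0.8167  0.0283]
 [ 0.7316  0.3787]]
top 0.008 3745 [ 0.4913 -0.3305] [0.2552 0.2568] 89.52826690673828
[[0.3617999851703644, -0.4569999873638153], [0.6187000274658203, -0.45910000801086426], [0.6208000183105469, -0.20389999449253082], [0.36390000581741333, -0.20180000364780426]]
top 0.05 68 [ 0.5199 -0.3239] [0.0292 0.1909] 0.7161017656326294
[[0.5041000247001648, -0.22869999706745148], [0.5065000057220459, -0.4194999933242798], [0.5357000231742859, -0.41909998655319214], [0.53329998254776, -0.22830000519752502]]
top 0.125 1153 [ 0.5307 -0.3248] [0.0284 0.1907] 9.110286712646484
[[0.5016000270843506, -0.2328999936580658], [0.5317999720573425, -0.4212000072002411], [0.5598999857902527, -0.41670000553131104], [0.529699981212616, -0.22840000689029694]]
scene 0.008 758 [ 0.4787 -0.3314] [0.1413 0.1972] 8.96374797821045
[[0.3935999870300293, -0.2451000064611435]
[... 261 characters left out ...]
4448, -0.42250001430511475], [0.5726000070571899, -0.41589999198913574], [0.5314000248908997, -0.22190000116825104]]
scene 0.125 523 [ 0.5293 -0.3231] [0.0325 0.1969] 8.817782402038574
[[0.498199999332428, -0.22830000519752502], [0.5282999873161316, -0.4228000044822693], [0.5604000091552734, -0.4178999960422516], [0.5302000045776367, -0.2232999950647354]]
handle [0.54907501 0.04430028 0.182     ] lip/bolt
(92, 345) [ 0.5249 -0.2308  0.139 ]
(97, 387) [ 0.4992 -0.2335  0.139 ]
(400, 293) [ 0.5579 -0.4199  0.139 ]
(397, 340) [ 0.5289 -0.4173  0.139 ]
(75, 397) [ 0.5017 -0.2365  0.028 ]
(95, 558) [ 0.3957 -0.2485  0.028 ]
(375, 508) [ 0.4293 -0.4336  0.028 ]
(350, 357) [ 0.5292 -0.4197  0.028 ]
```

Emit:
move_arm(moves=[[0,-0.53,0.98,0],[0,-0.53,0.98,0],[0,-0.53,0.98,0],[0,-0.53,0.98,0],[0,-0.53,0.98,0],[0,-0.53,0.98,0],[0,-0.53,0.98,0],[0,-0.53,0.98,0],[0,-0.53,0.98,0],[0,-0.53,0.98,0],[0,-0.53,0.98,0],[0,-0.53,0.98,0],[0,-0.53,0.98,0],[0,-0.53,0.98,0],[0,-1,0.6,0],[0,-1,0.6,0],[0,-1,0.6,0],[0,-1,0.6,0],[0,-1,0.6,0],[0,-1,0.6,0]], grip=0)

```text
time_s: 1.77
tool_pos: [0.5443, 0.2132, 0.2297]
ee_rot: [0.107, 0.702, -0.115, 0.695]
wrist_force: [-0.2, -0.1, 0.3]
gripper_width: -0.005
```

Emit:
move_arm(moves=[[-0.04,-1,0.52,0],[-0.04,-1,0.52,0],[-0.04,-1,0.52,0],[-0.04,-1,0.52,0],[-0.04,-1,0.52,0],[-0.04,-1,0.52,0],[-0.04,-1,0.52,0],[-0.04,-1,0.52,0],[-0.04,-1,0.52,0],[-0.04,-1,0.52,0],[-0.04,-1,0.52,0],[-0.04,-1,0.52,0],[-0.04,-1,0.52,0],[-0.04,-1,0.52,0],[-0.04,-1,0.52,0],[-0.04,-1,0.52,0],[-0.04,-1,0.52,0],[0,0,0,1]])

```text
time_s: 3.27
tool_pos: [0.6191, -0.2921, 0.246]
ee_rot: [0.138, 0.699, -0.149, 0.686]
wrist_force: [0.2, 0.4, 0.4]
gripper_width: 0.002
```

Emit:
move_arm(moves=[[0,0,0,1],[0,0,0,1],[0,0,0,1],[0,0,0,1],[0,0,0,1],[0,0,0,1],[0,0,0,1],[0,0,0,1],[0,0,0,1],[0,0,0,1],[0,0,0,1],[0,0,0,0]])

```text
time_s: 4.27
tool_pos: [0.6153, -0.2957, 0.24]
ee_rot: [0.453, 0.541, -0.473, 0.528]
wrist_force: [-0.2, -0.3, 0.1]
gripper_width: -0.0
```

```bash
cat >> h.py <<'E'
def st():
    from bench import manip
    s=manip.read_state(); R=Ro.from_quat(s["ee_rot"]).as_matrix()
    print("t",round(s["time_s"],2),"pos",np.round(s["tool_pos"],4),"yaw_y",round(np.degrees(np.arctan2(R[1,1],R[0,1])),2),"yaw_z",round(np.degrees(np.arctan2(R[1,2],R[0,2])),2),"xax",np.round(R[:,0],3),"F",np.round(s["wrist_force"],1),"g",round(s["gripper_width"],3),"j",np.round(s["joints"],2))
    return s,R
def to_tool(d,R): return np.round(R.T@np.asarray(d)/.025,2)
E
python3 - <<'E'
from h import *
s,R=st()
E
```

```text
t 4.27 pos [ 0.6153 -0.2957  0.24  ] yaw_y 8.18 yaw_z -81.81 xax [-0.032 -0.009 -0.999] F [-0.2 -0.3  0.1] g -0.0 j [ 0.13  0.58  0.36  1.7  -0.21  0.93  0.71]
```

Emit:
move_arm(moves=[[0.9,0,0.12,0],[0.9,0,0.12,0],[0.9,0,0.12,0],[0.9,0,0.12,0],[0.9,0,0.12,0],[0,-0.5,0,0],[0,-0.5,0,0],[0,-0.4,0,0],[0,0,0,0]])

```text
time_s: 5.02
tool_pos: [0.5787, -0.3161, 0.1213]
ee_rot: [0.445, 0.548, -0.465, 0.534]
wrist_force: [-0.1, 0.0, -0.3]
gripper_width: -0.002
```

```bash
python3 - <<'E'
from h import *
from bench import manip
s,R=st()
c=manip.camera("scene"); cv2.imwrite("pics/s1.png",cv2.resize(c["color"][130:290,190:400,::-1],None,fx=3.5,fy=3.5))
E
```

```text
t 5.02 pos [ 0.5787 -0.3161  0.1213] yaw_y 9.9 yaw_z -80.09 xax [-0.033 -0.008 -0.999] F [-0.1  0.  -0.3] g -0.002 j [ 0.22  0.68  0.29  1.84 -0.25  0.68  0.82]
```

View pics/s1.png

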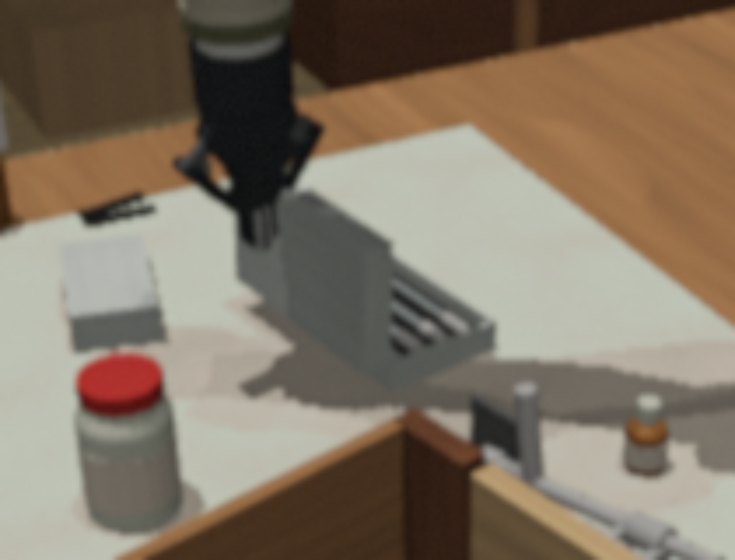

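Emit:
move_arm(moves=[[0,-0.3,0,0],[0,-0.3,0,0],[0,-0.2,0,0],[0.01,-0.2,0,0],[0.01,-0.2,0,0],[0.01,-0.2,0,0],[0.01,-0.2,0,0],[0.01,-0.2,0,0],[0.01,-0.2,0,0],[0.01,-0.2,0,0],[0.01,-0.2,0,0]])

```text
time_s: 5.98
tool_pos: [0.5211, -0.3261, 0.124]
ee_rot: [0.445, 0.547, -0.461, 0.539]
wrist_force: [1.8, 0.9, -0.1]
gripper_width: -0.001
```

```bash
python3 - <<'E'
from h import *
from bench import manip
s,R=st()
c=manip.camera("scene"); cv2.imwrite("pics/s2.png",cv2.resize(c["color"][130:290,190:400,::-1],None,fx=3.5,fy=3.5))
E
```

```text
t 5.98 pos [ 0.5211 -0.3261  0.124 ] yaw_y 10.29 yaw_z -79.7 xax [-0.023 -0.009 -1.   ] F [ 1.8  0.9 -0.1] g -0.001 j [ 0.28  0.63  0.27  1.96 -0.25  0.6   0.89]
```

View pics/s2.png

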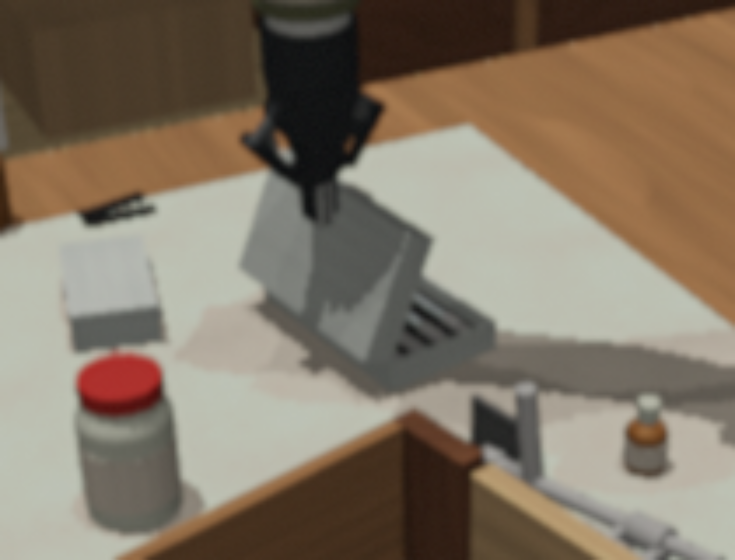

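Emit:
move_arm(moves=[[0.03,-0.23,0,0],[0.03,-0.23,0,0],[0.03,-0.23,0,0],[0.03,-0.23,0,0],[0.03,-0.23,0,0],[0.04,-0.23,0,0],[0.2,-0.27,0,0],[0.2,-0.27,0,0],[0.2,-0.27,0,0],[0.2,-0.16,0,0],[0.2,-0.16,0,0],[0.2,-0.16,0,0],[0.2,-0.16,0,0]])

```text
time_s: 7.12
tool_pos: [0.4407, -0.3411, 0.0824]
ee_rot: [0.445, 0.547, -0.462, 0.538]
wrist_force: [0.2, 0.1, 0.9]
gripper_width: 0.001
```

```bash
python3 - <<'E'
from h import *
from bench import manip
s,R=st()
c=manip.camera("scene"); cv2.imwrite("pics/s3.png",cv2.resize(c["color"][130:290,190:400,::-1],None,fx=3.5,fy=3.5))
E
```

```text
t 7.12 pos [ 0.4407 -0.3411  0.0824] yaw_y 10.19 yaw_z -79.8 xax [-0.025 -0.009 -1.   ] F [0.2 0.1 0.9] g 0.001 j [ 0.4   0.64  0.22  2.11 -0.26  0.43  0.99]
```

View pics/s3.png

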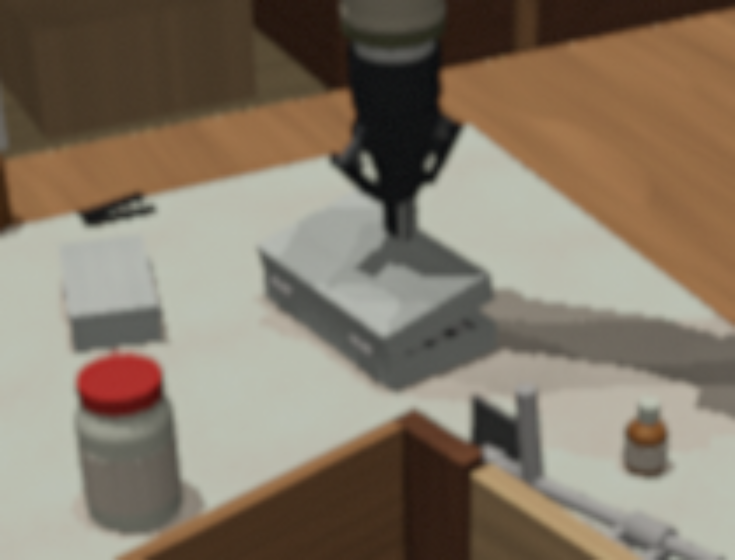

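Emit:
move_arm(moves=[[0.15,-0.05,0,0],[0.15,-0.05,0,0],[0.15,-0.05,0,0],[0.15,0,0,0],[0.12,0,0,0],[0.1,0,0,0],[0.1,0,0,0]])

```text
time_s: 7.75
tool_pos: [0.4343, -0.3422, 0.0636]
ee_rot: [0.447, 0.547, -0.462, 0.537]
wrist_force: [-6.6, 5.9, 40.4]
gripper_width: 0.005
```

```bash
python3 - <<'E'
from h import *
s,R=st()
E
```

```text
t 7.75 pos [ 0.4343 -0.3422  0.0636] yaw_y 10.07 yaw_z -79.93 xax [-0.024 -0.007 -1.   ] F [-6.6  5.9 40.4] g 0.005 j [ 0.42  0.67  0.2   2.12 -0.28  0.38  1.01]
```

Emit:
move_arm(moves=[[-0.5,0,0,0],[-1,0,0,0],[-1,0,0,0],[-1,0,0,0],[-1,0,0,0],[-1,0,0,0],[-1,0.2,-0.5,0],[0,0.48,-1,-0.1],[0,0.48,-1,-0.1],[0,0.48,-1,-0.1],[0,0.48,-1,-0.1],[0,0.48,-1,-0.1],[0,0.48,-1,-0.1],[0,0.48,-1,-0.1],[0,0.48,-1,0],[0,0.48,-1,0],[0,0.48,-1,0]], grip=0.6)

```text
time_s: 9.17
tool_pos: [0.5108, -0.052, 0.2317]
ee_rot: [0.433, 0.555, -0.445, 0.554]
wrist_force: [-0.5, -0.7, -0.2]
gripper_width: 0.599
```

```bash
python3 - <<'E'
from h import *
from bench import manip
s,R=st()
c=manip.camera("scene"); cv2.imwrite("pics/s4.png",cv2.resize(c["color"][130:290,190:400,::-1],None,fx=3.5,fy=3.5))
W=cloud(c);x,y,z=W[...,0],W[...,1],W[...,2]
m=(x>.37)&(x<.6)&(y>-.45)&(y<-.2)&(z>.04)&(z<.09)
q=W[m]; A=np.c_[q[:,:2],np.ones(len(q))]
k=np.abs(q[:,2]-np.median(q[:,2]))<.006
co=np.linalg.lstsq(A[k],q[k,2],rcond=None)[0]; print(len(q),k.sum(),np.median(q[:,2]),co)
c=manip.camera("top");W=cloud(c);x,y,z=W[...,0],W[...,1],W[...,2]
cv2.imwrite("pics/t4.png",cv2.resize(c["color"][90:340,130:540,::-1],None,fx=1.9,fy=1.9)); np.savez("top4.npz",**c)
m=(x>.37)&(x<.6)&(y>-.45)&(y<-.2)&(z>.04)&(z<.09)
q=W[m]; A=np.c_[q[:,:2],np.ones(len(q))]
co=np.linalg.lstsq(A,q[:,2],rcond=None)[0]; print(len(q),np.median(q[:,2]),co,cv2.minAreaRect(q[:,:2].astype(np.float32)))
E
```

```text
t 9.17 pos [ 0.5108 -0.052   0.2317] yaw_y 13.28 yaw_z -76.71 xax [-0.012 -0.012 -1.   ] F [-0.5 -0.7 -0.2] g 0.599 j [-0.24  0.37  0.3   2.09 -0.15  0.71  0.39]
1508 1295 0.05653321054150624 [-0.00602269 -0.00281273  0.05865195]
4047 0.056373600257017355 [ 0.00224677 -0.0028404   0.05430263] ((0.46606022119522095, -0.33542600274086), (0.1129479706287384, 0.1923867166042328), 8.920565605163574)
```

View pics/s4.png

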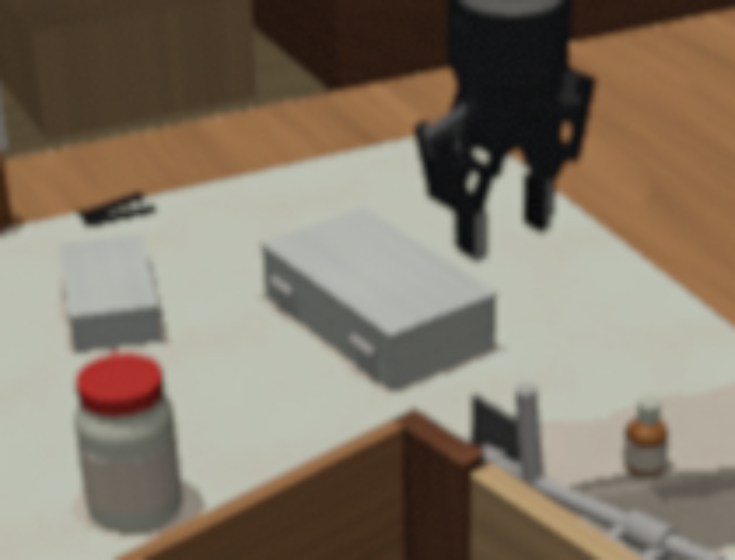

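View pics/t4.png

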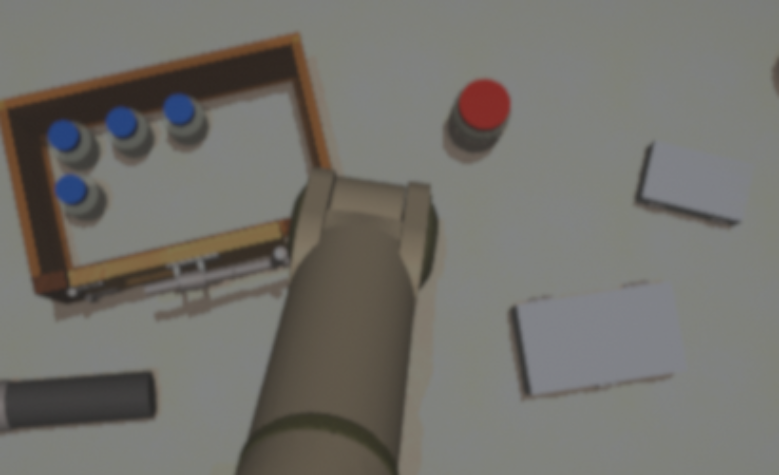

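```bash
python3 - <<'E'
from h import *
from bench import manip
s,R=st()
c=manip.camera("wrist"); np.savez("w5.npz",**c); cv2.imwrite("pics/w5.png",c["color"][:,:,::-1]); print(c["hand_eye"],c["camera_matrix"])
cs=dict(np.load("scene0.npz"));ct=dict(np.load("top0.npz"))
print(proj(cs,[.549,.0443,.182]),proj(ct,[.549,.0443,.182]))
for n,c,(u,v) in [("s",cs,(340,241)),("t",ct,(277,223))]:
    im=c["color"][v-25:v+35,u-40:u+40,::-1]; cv2.imwrite(f"pics/h_{n}.png",cv2.resize(im,None,fx=8,fy=8,interpolation=cv2.INTER_CUBIC))
E
```

```text
t 9.27 pos [ 0.5117 -0.0484  0.2314] yaw_y 13.67 yaw_z -76.33 xax [-0.012 -0.011 -1.   ] F [ 0.2 -0.1 -0.3] g 0.6 j [-0.24  0.37  0.3   2.09 -0.15  0.71  0.39]
[[ 5.76394085e-04 -2.60221285e-01  9.65548834e-01 -1.33491768e-01]
 [ 9.99999831e-01  8.21291404e-05 -5.74825651e-04 -6.30843070e-04]
 [ 7.02821738e-05  9.65549002e-01  2.60221288e-01 -6.44188491e-02]
 [ 0.00000000e+00  0.00000000e+00  0.00000000e+00  1.00000000e+00]] [[405.34020963   0.         308.81665822]
 [  0.         405.34020963 237.08424024]
 [  0.           0.           1.        ]]
[339.53512463 240.46180954] [277.09969168 223.435752  ]
```

View pics/w5.png

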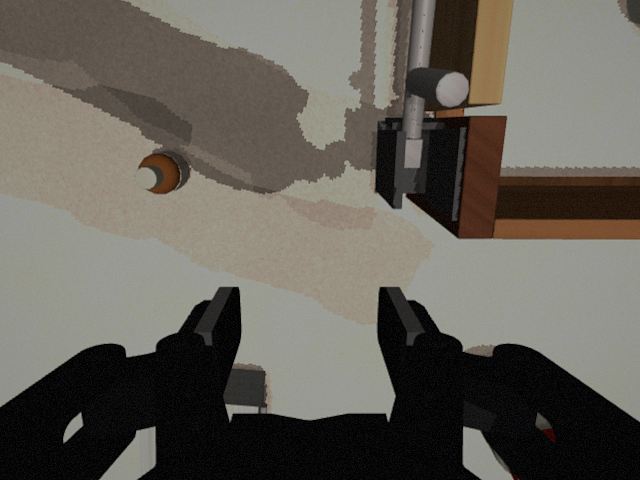

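View pics/h_s.png

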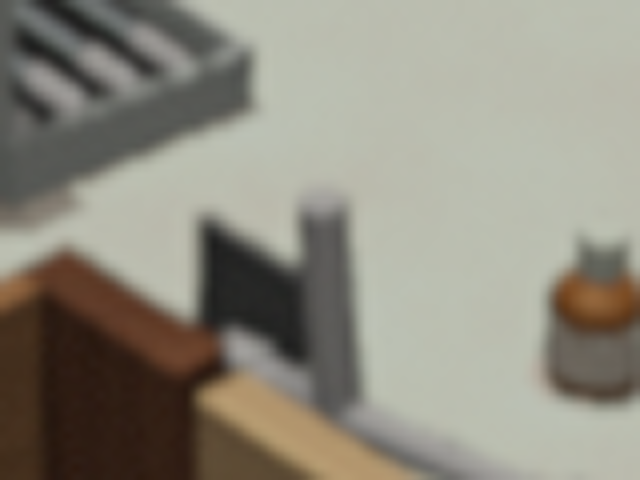

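View pics/h_t.png

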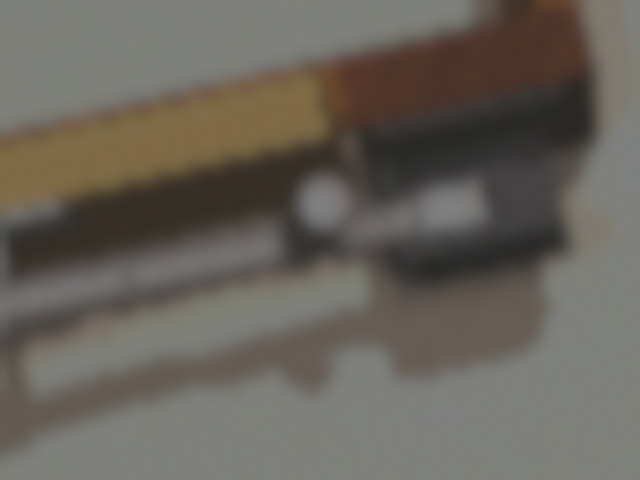

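```bash
python3 - <<'E'
from h import *
s,R=st(); c=dict(np.load("w5.npz"))
K=c["camera_matrix"];H=c["hand_eye"]
d=np.array([(452-K[0,2])/K[0,0],(90-K[1,2])/K[1,1],1])
dw=R@H[:3,:3]@d; o=R@H[:3,3]+s["tool_pos"]
print("wrist",o+dw*(.182-o[2])/dw[2], "depth",c["z_map"][90,452], o+dw*c["z_map"][90,452])
ct=dict(np.load("top0.npz"));print(ray(ct,277.5,223.1,.182))
cs=dict(np.load("scene0.npz"));print(ray(cs,340.6,241,.182))
a=np.radians(13.65);ex=np.array([np.cos(a),np.sin(a),0]);ey=np.array([-np.sin(a),np.cos(a),0])
top=np.array([.549,.0442,.182])
g=top-ey*0+ -0.015*np.array([0,0,1]) ; g=g+ey*.015*.15
tcp=g+np.array([0,0,-.011]); print("grasp",g,"tcp target",tcp,"above: ",to_tool(np.r_[tcp[:2],.215]-s["tool_pos"],R))
E
```

```text
t 9.32 pos [ 0.5111 -0.051   0.2315] yaw_y 13.54 yaw_z -76.46 xax [-0.012 -0.012 -1.   ] F [ 0.6 -0.1  0.4] g 0.6 j [-0.24  0.37  0.3   2.09 -0.15  0.71  0.39]
wrist [0.54983972 0.03999888 0.182     ] depth 0.17133497 [0.54989427 0.04002672 0.18181149]
[0.54970887 0.04347571 0.182     ]
[0.54804494 0.04718498 0.182     ]
grasp [0.54846902 0.04638645 0.167     ] tcp target [0.54846902 0.04638645 0.156     ] above:  [ 0.6   2.38 -3.44]
```

Emit:
move_arm(moves=[[0,0.6,-0.85,0],[0,0.6,-0.85,0],[0,0.6,-0.85,0],[0,0.5,-0.8,0],[0,0,0,0]])

```text
time_s: 9.73
tool_pos: [0.5486, 0.0409, 0.2298]
ee_rot: [0.433, 0.554, -0.446, 0.553]
wrist_force: [0.8, 1.0, -0.2]
gripper_width: 0.603
```

```bash
python3 - <<'E'
from h import *
from bench import manip
s,R=st()
c=manip.camera("wrist"); np.savez("w6.npz",**c); cv2.imwrite("pics/w6.png",c["color"][:,:,::-1])
g=np.array([.5487,.0455,.157]); print(to_tool(g-s["tool_pos"],R))
E
```

```text
t 9.73 pos [0.5486 0.0409 0.2298] yaw_y 13.04 yaw_z -76.95 xax [-0.012 -0.014 -1.   ] F [ 0.8  1.  -0.2] g 0.603 j [-0.4   0.42  0.29  2.02 -0.16  0.74  0.22]
[ 2.91  0.09 -0.21]
```

View pics/w6.png

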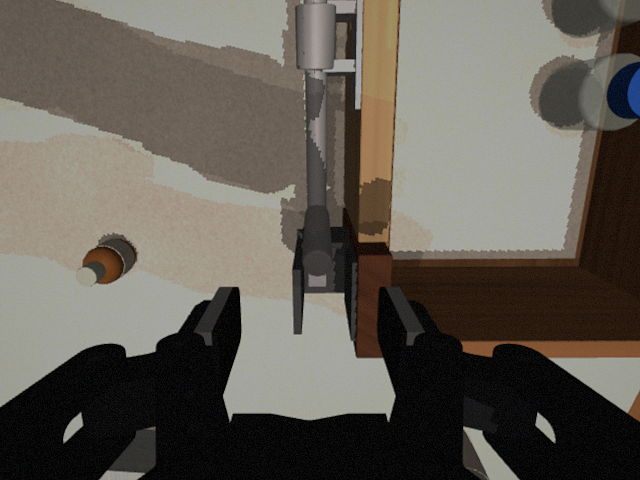

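Emit:
move_arm(moves=[[0.7,0.03,-0.05,0],[0.7,0.03,-0.05,0],[0.7,0.03,-0.05,0],[0.55,0,-0.05,0],[0,0,0,0]])

```text
time_s: 10.2
tool_pos: [0.5479, 0.0337, 0.1625]
ee_rot: [0.435, 0.55, -0.45, 0.553]
wrist_force: [0.0, -0.7, -0.1]
gripper_width: 0.603
```

```bash
python3 - <<'E'
from h import *
from bench import manip
s,R=st()
c=manip.camera("wrist"); np.savez("w7.npz",**c); cv2.imwrite("pics/w7.png",c["color"][:,:,::-1])
g=np.array([.5487,.0455,.159]); print(to_tool(g-s["tool_pos"],R))
c=manip.camera("scene"); cv2.imwrite("pics/s7.png",cv2.resize(c["color"][150:310,240:450,::-1],None,fx=3.5,fy=3.5))
E
```

```text
t 10.2 pos [0.5479 0.0337 0.1625] yaw_y 12.5 yaw_z -77.49 xax [-0.009 -0.019 -1.   ] F [ 0.  -0.7 -0.1] g 0.603 j [-0.36  0.51  0.26  2.08 -0.2   0.59  0.26]
[ 0.13  0.13 -0.46]
```

View pics/w7.png

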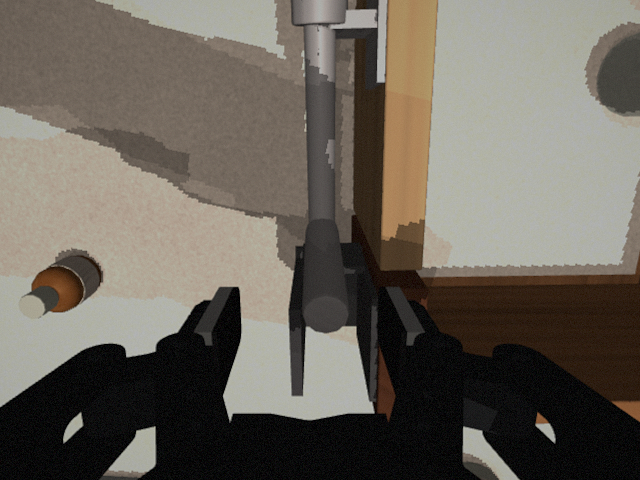

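View pics/s7.png

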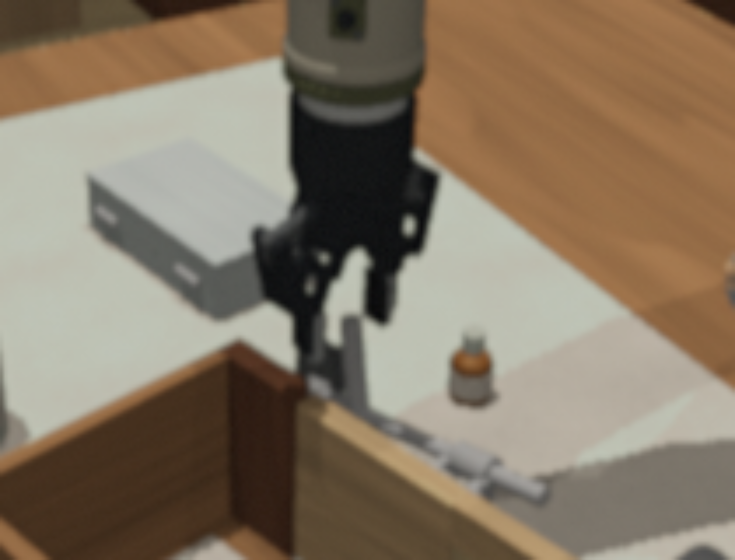

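```bash
python3 - <<'E'
from h import *
s,R=st(); c=dict(np.load("w7.npz"));K=c["camera_matrix"];H=c["hand_eye"]
for u,v in [(326,308),(326,314),(321,240)]:
    z=c["z_map"][v,u]; p=H@np.array([(u-K[0,2])/K[0,0]*z,(v-K[1,2])/K[1,1]*z,z,1]); print(z,"tool",p[:3].round(4),"world",(R@p[:3]+s["tool_pos"]).round(4))
E
```

```text
t 10.3 pos [0.549  0.0336 0.1645] yaw_y 12.47 yaw_z -77.52 xax [-0.007 -0.018 -1.   ] F [ 1.  -1.  -0.2] g 0.598 j [-0.36  0.51  0.26  2.08 -0.2   0.59  0.26]
0.12376875 tool [-0.0196  0.0046 -0.0113] world [0.5511 0.046  0.1838]
0.124194495 tool [-0.0197  0.0046 -0.0093] world [0.5516 0.0441 0.184 ]
0.15806136 tool [ 0.0188  0.0041 -0.0222] world [0.548  0.0558 0.1452]
```

Emit:
move_arm(moves=[[0.05,0.1,-0.25,0],[0.05,0.1,-0.25,0],[0,0,0,0]])

```text
time_s: 10.55
tool_pos: [0.5525, 0.0458, 0.1641]
ee_rot: [0.438, 0.548, -0.449, 0.554]
wrist_force: [-1.6, 0.5, 0.3]
gripper_width: 0.601
```

```bash
python3 - <<'E'
from h import *
s,R=st()
E
```

```text
t 10.55 pos [0.5525 0.0458 0.1641] yaw_y 12.27 yaw_z -77.73 xax [-0.003 -0.018 -1.   ] F [-1.6  0.5  0.3] g 0.601 j [-0.38  0.51  0.26  2.07 -0.2   0.59  0.23]
```

Emit:
move_arm(moves=[[0.15,-0.04,0,0],[0.03,0,0,0]])

```text
time_s: 10.72
tool_pos: [0.5522, 0.0464, 0.1606]
ee_rot: [0.438, 0.547, -0.448, 0.554]
wrist_force: [0.1, -0.7, -0.1]
gripper_width: 0.597
```

```bash
python3 - <<'E'
from h import *
from bench import manip
s,R=st()
c=manip.camera("wrist"); cv2.imwrite("pics/w8.png",c["color"][:,:,::-1])
K=c["camera_matrix"];H=c["hand_eye"]
z=c["z_map"]; v,u=np.mgrid[0:480,0:640]
P=np.stack([(u-K[0,2])/K[0,0]*z,(v-K[1,2])/K[1,1]*z,z,np.ones_like(z)],-1)@H.T
m=(np.abs(P[...,1])<.014)&(np.abs(P[...,2])<.03)&(P[...,0]>-.04)&(P[...,0]<.03)
q=P[m]; print(len(q),q[:,0].min())
for lo in np.arange(-.03,.02,.005):
    k=(q[:,0]>lo)&(q[:,0]<lo+.005)
    if k.sum()>5: print(round(lo,3),k.sum(),"y",np.percentile(q[k,1],[2,50,98]).round(4),"z",np.percentile(q[k,2],[2,98]).round(4))
E
```

```text
t 10.72 pos [0.5522 0.0464 0.1606] yaw_y 12.35 yaw_z -77.64 xax [-0.001 -0.017 -1.   ] F [ 0.1 -0.7 -0.1] g 0.597 j [-0.38  0.52  0.26  2.08 -0.2   0.58  0.24]
4431 -0.022660353220093965
-0.025 1027 y [-0.0085 -0.0025  0.0038] z [-0.004   0.0074]
-0.02 769 y [-0.0092 -0.0022  0.0047] z [-0.0051  0.0093]
-0.015 403 y [-0.0093 -0.002   0.0049] z [-0.006  0.001]
-0.01 365 y [-0.0093 -0.0023  0.0047] z [-0.0068 -0.0001]
-0.005 325 y [-0.0094 -0.002   0.0048] z [-0.0077 -0.0001]
0.0 303 y [-0.0094 -0.0021  0.0045] z [-0.0085 -0.0015]
0.005 262 y [-0.0093 -0.0021  0.0049] z [-0.0094 -0.0021]
0.01 249 y [-0.0092 -0.0025  0.0047] z [-0.0103 -0.0035]
0.015 257 y [-0.0137 -0.0026  0.0049] z [-0.0111  0.0282]
```

View pics/w8.png

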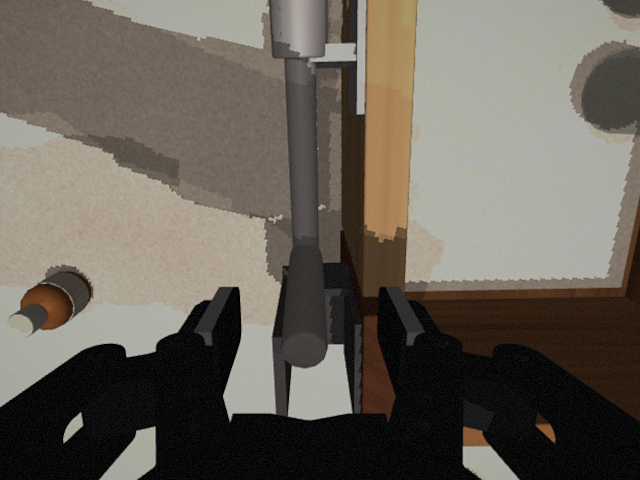

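Emit:
move_arm(moves=[[0,-0.09,0,0],[0,0,0,0]])

```text
time_s: 10.93
tool_pos: [0.5499, 0.0458, 0.1608]
ee_rot: [0.438, 0.547, -0.448, 0.555]
wrist_force: [0.2, 0.3, 0.1]
gripper_width: 0.595
```

Emit:
move_arm(moves=[[0,0,0,0],[0,0,0,0],[0,0,0,0],[0,0,0,0],[0,0,0,0],[0,0,0,0]], grip=0, grip_force=50)

```text
time_s: 11.43
tool_pos: [0.5503, 0.0457, 0.1612]
ee_rot: [0.439, 0.547, -0.448, 0.555]
wrist_force: [-0.7, 0.2, 0.1]
gripper_width: 0.157
```

```bash
python3 - <<'E'
from h import *
s,R=st()
a=np.radians(13.65);ex=np.array([np.cos(a),np.sin(a),0]);ey=np.array([-np.sin(a),np.cos(a),0])
print("lift",to_tool(ey*.008+np.array([0,0,.016]),R),"draw",to_tool(ey*.042,R))
E
```

```text
t 11.43 pos [0.5503 0.0457 0.1612] yaw_y 12.36 yaw_z -77.64 xax [ 0.    -0.017 -1.   ] F [-0.7  0.2  0.1] g 0.157 j [-0.38  0.51  0.26  2.08 -0.2   0.57  0.24]
lift [-0.65 -0.01 -0.31] draw [-0.03 -0.04 -1.68]
```

Emit:
move_arm(moves=[[-0.17,0,-0.08,0],[-0.17,0,-0.08,0],[-0.17,0,-0.08,0],[-0.17,0,-0.08,0],[0,0,0,0]])

```text
time_s: 11.85
tool_pos: [0.5479, 0.0546, 0.1784]
ee_rot: [0.438, 0.547, -0.448, 0.555]
wrist_force: [2.1, -0.3, -4.7]
gripper_width: 0.157
```

```bash
python3 - <<'E'
from h import *
from bench import manip
s,R=st()
c=manip.camera("scene"); cv2.imwrite("pics/s9.png",cv2.resize(c["color"][150:310,240:450,::-1],None,fx=3.5,fy=3.5))
c=manip.camera("wrist"); cv2.imwrite("pics/w9.png",c["color"][:,:,::-1])
E
```

```text
t 11.85 pos [0.5479 0.0546 0.1784] yaw_y 12.37 yaw_z -77.62 xax [-0.001 -0.018 -1.   ] F [ 2.1 -0.3 -4.7] g 0.157 j [-0.41  0.49  0.27  2.07 -0.19  0.61  0.21]
```

View pics/s9.png

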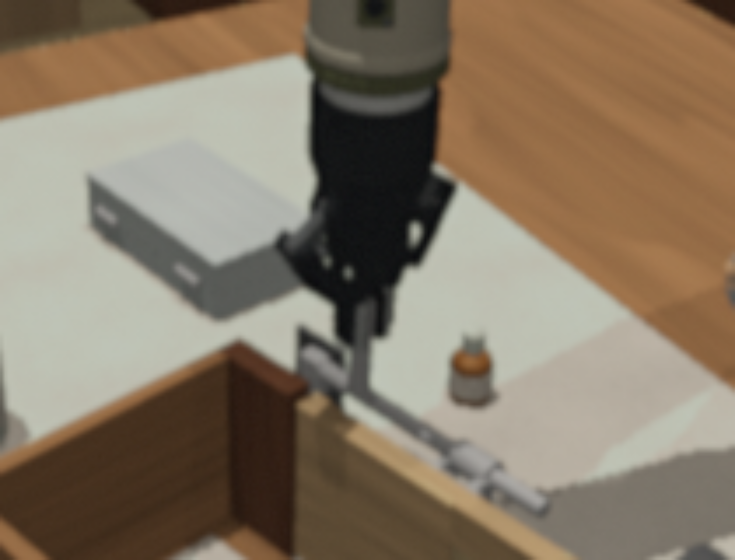

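View pics/w9.png

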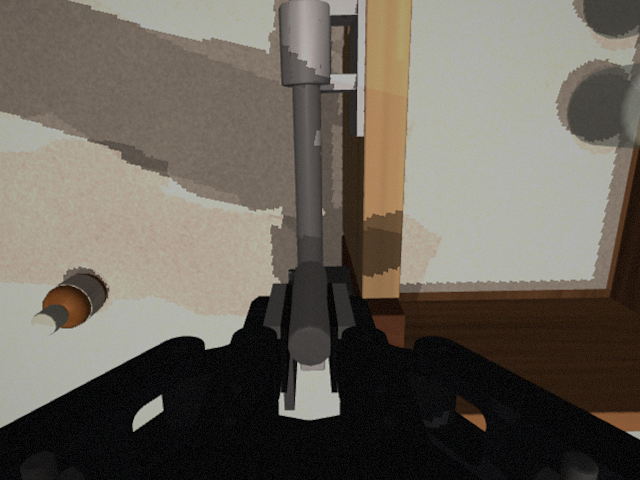

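Emit:
move_arm(moves=[[-0.01,0,-0.16,0],[-0.01,0,-0.16,0],[-0.01,0,-0.16,0],[-0.01,0,-0.16,0],[-0.01,0,-0.16,0]])

```text
time_s: 12.37
tool_pos: [0.5433, 0.0732, 0.1785]
ee_rot: [0.438, 0.546, -0.45, 0.554]
wrist_force: [2.3, -1.5, -5.8]
gripper_width: 0.16
```

```bash
python3 - <<'E'
from h import *
s,R=st()
E
```

```text
t 12.37 pos [0.5433 0.0732 0.1785] yaw_y 12.21 yaw_z -77.78 xax [-0.002 -0.02  -1.   ] F [ 2.3 -1.5 -5.8] g 0.16 j [-0.45  0.48  0.28  2.07 -0.19  0.61  0.17]
```

Emit:
move_arm(moves=[[-0.01,0,-0.16,0],[-0.01,0,-0.16,0],[-0.01,0,-0.16,0],[-0.01,0,-0.16,0],[-0.01,0,-0.16,0],[-0.01,0,-0.16,0],[0,0,0,0]])

```text
time_s: 12.95
tool_pos: [0.5369, 0.1003, 0.1788]
ee_rot: [0.437, 0.547, -0.45, 0.554]
wrist_force: [1.2, -1.5, -5.3]
gripper_width: 0.158
```

```bash
python3 - <<'E'
from h import *
from bench import manip
s,R=st()
c=manip.camera("scene"); cv2.imwrite("pics/s10.png",cv2.resize(c["color"][150:310,240:450,::-1],None,fx=3.5,fy=3.5))
c=manip.camera("wrist"); cv2.imwrite("pics/w10.png",c["color"][:,:,::-1])
E
```

```text
t 12.95 pos [0.5369 0.1003 0.1788] yaw_y 12.29 yaw_z -77.7 xax [-0.003 -0.021 -1.   ] F [ 1.2 -1.5 -5.3] g 0.158 j [-0.5   0.48  0.28  2.08 -0.19  0.61  0.13]
```

View pics/s10.png

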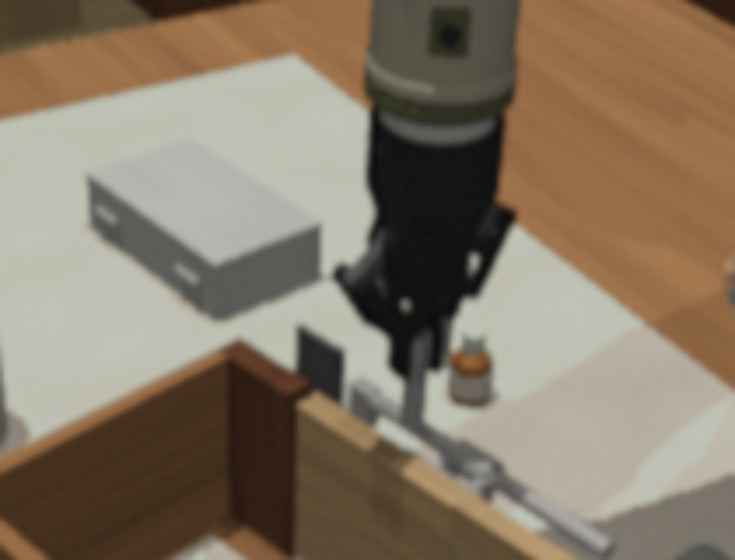

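View pics/w10.png

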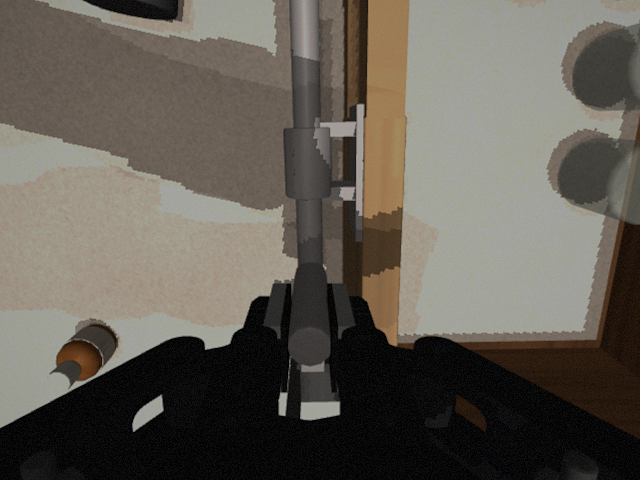

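Emit:
move_arm(moves=[[0,-0.26,-0.03,0.4],[0,-0.26,-0.03,0.4],[0,-0.26,-0.03,0.4],[0,-0.26,-0.03,0.4]])

```text
time_s: 13.38
tool_pos: [0.5115, 0.0994, 0.1791]
ee_rot: [0.477, 0.513, -0.487, 0.522]
wrist_force: [1.8, 0.6, -7.1]
gripper_width: 0.157
```

```bash
python3 - <<'E'
from h import *
s,R=st()
r=s["tool_pos"][:2]-np.array([.5157,.286]); print(np.hypot(*r), "gate",np.radians(13.65-90)-np.arctan2(r[1],r[0])-np.arctan2(.024,.1855))
E
```

```text
t 13.38 pos [0.5115 0.0994 0.1791] yaw_y 4.04 yaw_z -85.95 xax [-0.002 -0.019 -1.   ] F [ 1.8  0.6 -7.1] g 0.157 j [-0.54  0.46  0.33  2.13 -0.23  0.59  0.01]
0.18668658796281196 gate 0.13214254861714989
```

Emit:
move_arm(moves=[[0,-0.26,-0.03,0.4],[0,-0.26,-0.03,0.4],[0,-0.26,-0.03,0.4],[0,-0.26,-0.03,0.4],[0,-0.26,-0.03,0.4],[0,-0.26,-0.03,0.4],[0,0,0,0],[0,0,0,0],[0,0,0,0],[0,0,0,0],[0,0,0,0]])

```text
time_s: 14.3
tool_pos: [0.4703, 0.1052, 0.1793]
ee_rot: [-0.531, -0.458, 0.54, -0.466]
wrist_force: [2.5, -0.0, -9.2]
gripper_width: 0.159
```

```bash
python3 - <<'E'
from h import *
from bench import manip
s,R=st()
r=s["tool_pos"][:2]-np.array([.5157,.286]); print(np.hypot(*r), "gate",np.radians(13.65-90)-np.arctan2(r[1],r[0])-np.arctan2(.024,.1855))
c=manip.camera("scene"); cv2.imwrite("pics/s11.png",c["color"][:,:,::-1])
W=cloud(c);q=W[(W[...,0]>.37)&(W[...,0]<.6)&(W[...,1]>-.45)&(W[...,1]<-.2)&(W[...,2]>.04)&(W[...,2]<.09)]
print("lid z",np.percentile(q[:,2],[5,50,95]))
c=manip.camera("top"); cv2.imwrite("pics/t11.png",c["color"][:,:,::-1]);np.savez("top11.npz",**c)
st()
E
```

```text
t 14.3 pos [0.4703 0.1052 0.1793] yaw_y -8.42 yaw_z -98.42 xax [-0.003 -0.017 -1.   ] F [ 2.5 -0.  -9.2] g 0.159 j [-0.63  0.43  0.39  2.22 -0.28  0.55 -0.18]
0.18636021680377404 gate 0.35541346887984093
lid z [0.04411046 0.05655549 0.05920767]
t 14.4 pos [0.4704 0.1052 0.1793] yaw_y -8.44 yaw_z -98.44 xax [-0.003 -0.017 -1.   ] F [ 2.2  0.1 -8.8] g 0.154 j [-0.63  0.43  0.39  2.22 -0.28  0.55 -0.18]
```

View pics/s11.png

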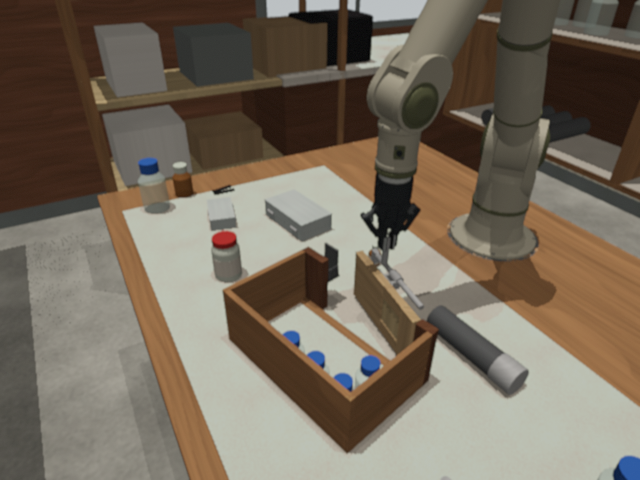

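View pics/t11.png

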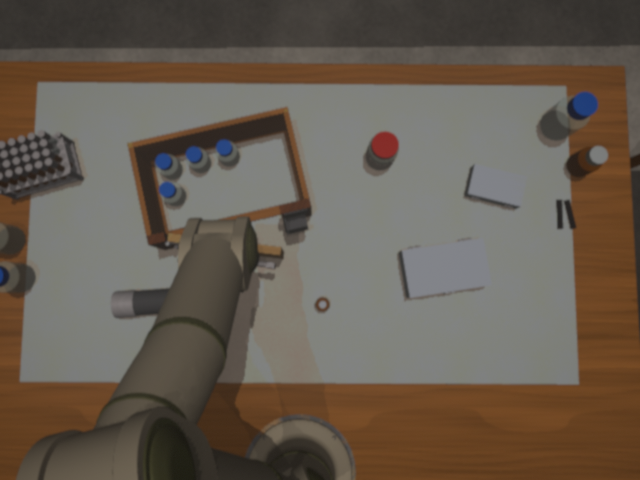

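```bash
python3 - <<'E'
from h import *
from bench import manip
c=dict(np.load("top11.npz"));p=ray(c,282,250,.135);r=p[:2]-np.array([.5157,.286]);print(p,np.hypot(*r),np.radians(13.65-90)-np.arctan2(r[1],r[0]))
s,R=st(); print(np.abs(s["joint_vel"]).max())
print(manip.sign_off())
E
```

```text
[0.4974112  0.03613667 0.135     ] 0.2505317599380268 0.3113023730170952
t 14.4 pos [0.4704 0.1052 0.1793] yaw_y -8.44 yaw_z -98.44 xax [-0.003 -0.017 -1.   ] F [ 2.2  0.1 -8.8] g 0.154 j [-0.63  0.43  0.39  2.22 -0.28  0.55 -0.18]
0.004548128848455669
the job is handed in; nothing more can be done
None
```

I shut the case lid, unbolted and opened the gate, and handed the job in at 14.4 s with the gripper still closed on the bolt handle. Sign-off gave no verdict.

- **Lid:** I pushed it over with the closed fingers and pressed it down. Afterwards its top measured 56.4 mm high, with a slope under 0.01 rad, so it is shut and the case stands flat. The final press showed 40 N at the wrist. That load was on the fingertips and well under the 120 N wrist limit, though higher than it needed to be.
- **Bolt:** I gripped the handle pin, lifted it 17 mm and drew it back about 47 mm. The wrist force was about 6 N or less at each check.
- **Gate:** I swung it open on its arc and held it there.
  - The TCP position gives a gate angle of about 0.355 rad, and the gate corner in the top camera gives about 0.31 rad. They disagree by 0.04 rad, but both are within 0.2–0.5.
  - The arm was still. The grip is set to 50 N, and the opening reads 0.154, about 13 mm, which fits the 15 mm pin.
- **Jar, small bottle and canister:** The jar looks unmoved in the last pictures, as does the canister, which the arm partly hides from above. I had been treating the small brown-and-white object at about (0.38, −0.05) as the small bottle, and it also looks unmoved. I did not measure any of them for shift.

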